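# Open the push-to-open tester cupboard

### The arm

A 7-joint arm with a two-finger parallel gripper is mounted at the origin on a cart in front of the work surface, level with it; the furniture and walls round the work are solid. World frame = base frame: x ahead of the robot, y to its left, z up, the work surface at z = 0. Lengths are in m, angles in rad, forces in N, time in s.
With the tool pointing down it reaches from about 0.4 to 0.85 m from the base axis. Payload 10.4 kg.
Tool frame: the origin (TCP) lies midway between the tips of the shut fingers; the grasp point (between the pads) lies 19 mm behind it; z points along the fingers, x is the direction in which the jaws open and shut, and the axes are right-handed (so a half turn about z gives the same grasp; the last joint's range is limited). The gripper opens to 85 mm and grips with 20 to 120 N. Pads are 22 mm wide; open, the fingers measure 114 mm over their backs; the gripper's body (76 mm by 85 mm) begins 54 mm behind the grasp point. The pads swing forward as they close: fully open they stand 13 mm farther back than shut.
Start: joints at [-1.336, 0.332, -0.065, 1.46, 0.022, 1.35, -0.088], TCP at [0.159, 0.604, 0.231] pointing down, gripper open.
Joint ranges: [-2.6, 2.6], [-0.5, 2.12], [-1.47, 1.34], [0.16, 2.42], [-1.27, 4.41], [0.06, 2.06], [-2.6, 2.6]. Speed limits (rad/s): [2.22, 2.22, 2.79, 2.79, 3.14, 3.14, 3.14].

### API

Orientations are given as a unit quaternion [x, y, z, w].
In Python, from workcell import manip, cams gives the robot as it stands.
- The arm moves only by the tool move_arm, never from a script. Its argument "moves" is a list of rows, each a list of 7 numbers: the turn, a rotation vector about the tool's x, y, z in degrees, then the shift along the tool's x, y, z in m, then the finger opening in m, from 0 to 0.0854. A call has 1 to 10 rows; each row is the pose to reach, as a shift and turn from the pose commanded when the call began, along the tool's axes at that moment; what a row does not reach only later rows make up. A row lasts 1/10 s, in which the tool goes at most 50 mm and 8.59 degrees, less where a joint would pass 70% of its speed; a pose out of reach is approached as far as the arm can. A call with a gripper value outside its range is refused whole. The fingers move at their own pace and stop on an object; "grip_force" is the grip in N (left out, the last holds). Time passes only in rows, so rows that repeat a pose let the fingers close. It gives the time, the measured TCP pose, the force and the opening at its end, in the units of the state.
- manip.get_obs(): the state, without advancing time (a new reading comes with each control period).
- cams.camera(name): name is "scene" or "side" or "wrist"; returns the picture (400x640x3 uint8, red, green, blue); there is no depth.
- cams.camera_params(name): a dict with "fx", "fy", "cx", "cy" (pixels), "dist_coeffs" ([k1, k2, p1, p2, k3] as OpenCV has them; the pictures are not rectified), "xyz" and "rotation" of the camera in the world. Camera axes: x right, y up, looking along -z (the intrinsics and any distortion apply to the point x, -y, -z); pixel columns grow to the right and rows downward; lengths in m; the calibration is good to about 2 mm. A picture is of the moment at which its call begins: read the wrist's pose just before it. camera_params takes no time and is no camera call; for the wrist camera it gives the pose at the moment of the call.
- manip.hand_in(): hands the job in, once; it reports no verdict.
The state is a dict: "clock": time; "joint_pos": joint angles; "joint_velocities": joint speeds; "tau": joint torques, N m; "position": TCP position; "ee_rot": TCP orientation; "ft_force": force on the tool from outside, world axes, zero at the start; "torque": the same for the moment, N m; "grip_width": opening from 0.0 (shut) to 1.0 (fully open).
Only numpy, scipy, OpenCV 4.12 (cv2) and the standard library are available. Lean on these libraries where they do the work, as an engineer would, in place of code of your own. Each camera call takes 0.05 s, during which the arm holds its last target. There are 200 camera calls.

### The job

The little cupboard on the table has a push-to-open door, and the balm tin standing in front of it is in the door's way. First push the tin along the table top, without lifting or tipping it, until it is well out of the door's swing; then press the closed door in near its free edge so that the catch lets go and the spring pops it ajar, and push the door round with a fingertip until it stands wide open. The door must not strike the tin, and everything else on the table stays where it is.

Things in the scene. Friction and masses are not known exactly. Their poses are not given: they have to be found in the camera images.
- cupboard: Small cupboard of pale plain wood, fixed, 140 deep (x) x 180 wide (y) x 225 mm high, one framed door, no handle (frame 32 mm wide, panel inside it 4 mm deeper). Origin on the table under the centre of its carcass; x points from the door into the cupboard, y to the left as one faces the door, z up. The closed door's face is the plane x = -91 mm of this frame. Its flat top is bare.
- cupboard_door (a joint): Door angle, rad: 0 closed and latched, grows as it swings out towards the robot, stop at 1.65; down to -0.04 while pressed in. Once released, a spring plunger swings it out to 0.45 to 0.55 (free edge about 80 mm out) within half a second, as soon as the finger gives way. Beyond 0.45 it swings freely with slight friction and stays where left. Pushed fully shut it latches again.
- door_hinge (a point): Point on the door's upright hinge axis, level with the cupboard's top (225 mm above the table), on the left edge as one faces the door (brass knuckles). Fixed to the cupboard. The door is 16 mm thick (8 mm to either side of the axis), reaches 174 mm from the axis to its free right edge, and spans 12 to 225 mm above the table.
- door_press_spot (a point): Point on the face of the door's frame, 150 mm from the hinge axis (24 mm from the free edge), 35 mm below its top: a good place to press. Push-push catch: the shut door cannot be pulled open; pressed in 4 to 6 mm here (about 4 N, pressed slowly; hard stop at 6 mm) and let go, it is released. Moves with the door; its x axis is square to the door, pointing into the cupboard.
- door_edge_top (a point): Upper corner of the door at its free edge, in mid thickness; moves with the door.
- balm_tin: Round closed sage-green tin, 62 mm across, 24 mm high, loose, about 60 g, standing flat in front of the door within its swing. Origin under its centre. It is out of the swing when its centre is more than 208 mm from the hinge axis in plan, or more than 140 mm to the left (+y) in the cupboard's frame.
- call_bell: Brass counter bell, 72 mm across, 61 mm high; bystander. Origin under its centre.
- matchbox: Small dark-red matchbox lying flat, 36x54x17 mm; bystander. Origin under its centre.
- roller_amber: Small amber glass bottle with black cap, 27 mm across, 78 mm high, standing loose to the right of the cupboard; bystander. Origin under its centre.
- roller_green: Small dark green glass bottle with black cap, 27 mm across, 78 mm high, standing loose to the right of the cupboard; bystander. Origin under its centre.
- dish_black: Shallow black dish, 105 mm across, 26 mm high; bystander. Origin under its centre.
- scoop: Wooden scoop lying flat, 42x114x18 mm; bystander. Origin under its centre.
- tent_main: Black folded table sign, 32x100x73 mm; bystander. Origin under its centre.
Mind the look-alikes: they are no part of the job. What is shaped like the balm_tin but blue or turquoise is not meant.

How it is judged:
On the way, in this order (a step that is already met when the one before it is completed fails the run):
1. the tin has been pushed out of the door's swing while the door is still shut ((horizontal distance between balm_tin and door_hinge above 0.208 m or y of balm_tin in the frame of cupboard above 0.14 m) and value of joint cupboard_door below 0.03 rad), for 0.2 s.
2. the catch has let go and the spring holds the door ajar, untouched (value of joint cupboard_door between 0.2 and 1 rad and contact force between the fingers and cupboard_door below 0.3 N), for 0.1 s.
3. the door stands wide open (value of joint cupboard_door above 1.35 rad), for 0.2 s.
At the end, for the whole second after the job is handed in: The door stands open by more than 1.35 rad (77 degrees) and is at rest; the tin stands flat on the table, at rest, with its centre more than 208 mm from the hinge axis in plan (or more than 140 mm to the left in the cupboard's frame), out of the door's swing (value of joint cupboard_door above 1.35 rad and (horizontal distance between balm_tin and door_hinge above 0.208 m or y of balm_tin in the frame of cupboard above 0.14 m) and height (world z) of balm_tin between -0.006 and 0.006 m and angle between balm_tin's own z axis and vertical below 0.1 rad and linear speed of balm_tin below 0.01 m/s and velocity of joint cupboard_door between -0.05 and 0.05 rad/s); the robot touches nothing.
It fails at once if the tin is lifted off the table, tipped or pushed off it (height (world z) of balm_tin above 0.012 m or height (world z) of balm_tin below -0.02 m or angle between balm_tin's own z axis and vertical above 0.3 rad).
It fails at once if the door strikes the tin (contact force between cupboard_door and balm_tin above 0.5 N).
It fails at once if a bystander is moved by more than 20 mm or knocked over (distance of any of call_bell, matchbox, roller_amber, roller_green, dish_black, scoop, tent_main from where it was at the start of the episode above 0.02 m or angle between any of call_bell, matchbox, roller_amber, roller_green, dish_black, scoop, tent_main's own z axis and vertical above 0.4 rad).
It also fails if it takes over 58 s, if anything falls off the work surface, if the arm or the gripper's body presses on something with over 40 N, if the wrist force passes 120 N, or if a joint passes its speed limit or range.

## Working session

There is one attempt and no reset: what is moved stays moved. The work goes in short steps, Python scripts to look and compute and a tool call to move; the robot and the scene stay as the last step left them, time stands still between calls to the robot, and variables do not carry over. Pictures are saved under pics/ and viewed, about 8 in all and at most 12, crops included, and the job is handed in when it is done.

Besides the shell and the picture viewer there is one more tool, called after "Request:" by a JSON object that holds its "op" and its "data". move_arm: Moves the arm, as the interface text tells. Its arguments: {"type":"object","properties":{"moves":{"type":"array","items":{"type":"array","items":{"type":"number"}}},"grip_force":{"type":"number"}},"required":["moves"]}

```bash
mkdir -p pics; ls; python3 - <<'E'
from workcell import manip, cams
import cv2,json
o=manip.get_obs()
print({k:(o[k]) for k in ("clock","position","ee_rot","grip_width","ft_force")})
for n in ("scene","side"):
    cv2.imwrite(f"pics/{n}0.png",cams.camera(n)[:,:,::-1])
    p=cams.camera_params(n);print(n,p)
E
```

```text
pics
{'clock': 0.0, 'position': array([0.15926253, 0.60397739, 0.23052534]), 'ee_rot': array([ 7.92141209e-01,  6.10337460e-01, -5.27381660e-04,  4.60805576e-04]), 'grip_width': 1.004001023633005, 'ft_force': array([-0.35921382,  0.65772788,  0.09597219])}
scene {'fx': 395.9128564904779, 'fy': 395.9128564904779, 'cx': 318.37644059679087, 'cy': 197.92730930200165, 'dist_coeffs': array([-0.04334859,  0.        ,  0.        ,  0.        ,  0.        ]), 'xyz': array([-0.12451032, -0.51393879,  0.74034912]), 'rotation': array([ 0.37131295, -0.23235258, -0.49815411,  0.74831909])}
side {'fx': 395.63601295568606, 'fy': 395.63601295568606, 'cx': 322.15861182854763, 'cy': 206.39163524450754, 'dist_coeffs': array([-0.02806071,  0.        ,  0.        ,  0.        ,  0.        ]), 'xyz': array([ 0.56358422, -1.14453595,  0.67628925]), 'rotation': array([ 0.50423008, -0.002475  ,  0.01829056,  0.86337209])}
```

View pics/scene0.png

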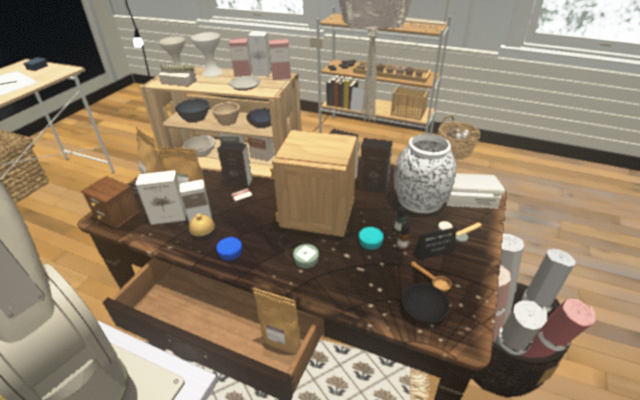

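View pics/side0.png

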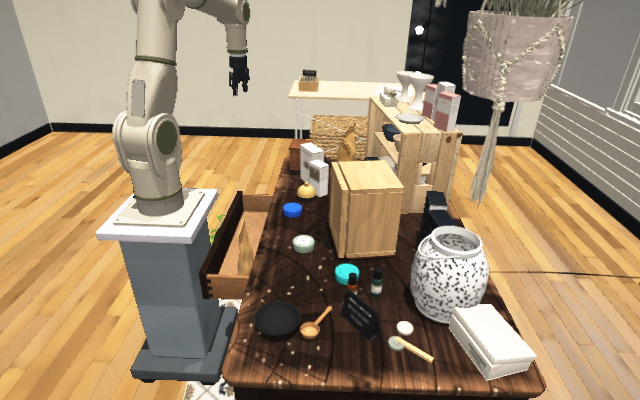

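Scene: sage tin at about (306,256), turquoise look-alike (371,238), blue one (229,248). The cupboard's door face runs (276,167)-(349,178) along the top. I'll zoom in for the corners.

```bash
cat > h.py <<'E'
import numpy as np, cv2
from scipy.spatial.transform import Rotation as R
from workcell import manip, cams
def ray(p,uv):
    K=np.array([[p["fx"],0,p["cx"]],[0,p["fy"],p["cy"]],[0,0,1]])
    q=cv2.undistortPoints(np.array([[uv]],float),K,p["dist_coeffs"])[0,0]
    return np.array(p["xyz"]),R.from_quat(p["rotation"]).apply([q[0],-q[1],-1])
def plane(p,uv,z):
    o,d=ray(p,uv); return o+d*(z-o[2])/d[2]
def two(p1,u1,p2,u2):
    (a,d),(b,e)=ray(p1,u1),ray(p2,u2)
    s=np.linalg.lstsq(np.c_[d,-e],b-a,rcond=None)[0]
    x,y=a+s[0]*d,b+s[1]*e
    return (x+y)/2,np.linalg.norm(x-y)
def proj(p,X):
    c=R.from_quat(p["rotation"]).inv().apply(np.array(X)-p["xyz"])
    K=np.array([[p["fx"],0,p["cx"]],[0,p["fy"],p["cy"]],[0,0,1]])
    return cv2.projectPoints(np.array([[c[0],-c[1],-c[2]]]),np.zeros(3),np.zeros(3),K,p["dist_coeffs"])[0].ravel()
E
python3 - <<'E'
import cv2,numpy as np
a=cv2.imread("pics/scene0.png")[125:275,260:400]; b=cv2.imread("pics/side0.png")[155:265,285:405]
a=cv2.resize(a,None,fx=4,fy=4,interpolation=cv2.INTER_CUBIC)
cv2.imwrite("pics/sc1.png",a)
b=cv2.resize(b,None,fx=5,fy=5,interpolation=cv2.INTER_CUBIC)
cv2.imwrite("pics/si1.png",b)
E
```

```text
(no output)
```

View pics/sc1.png

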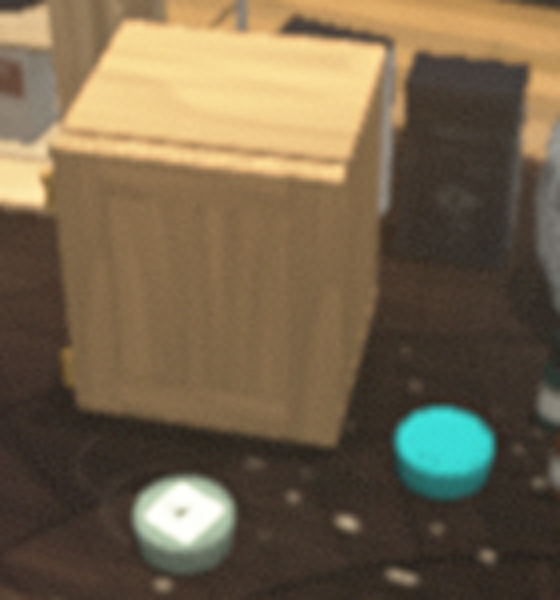

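View pics/si1.png

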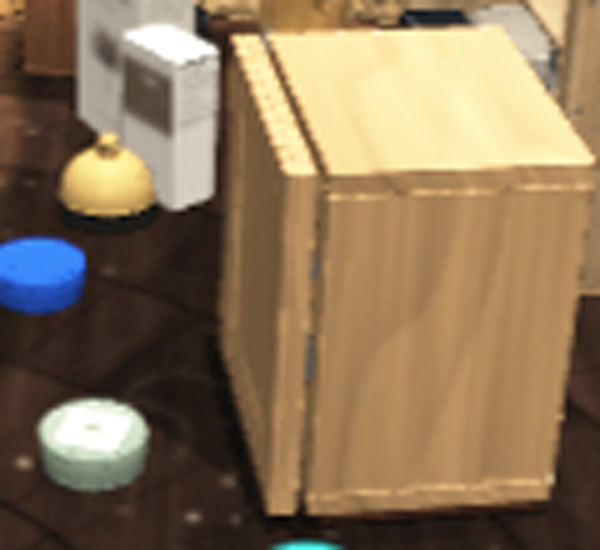

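```bash
python3 - <<'E'
from h import *
S,D=cams.camera_params("scene"),cams.camera_params("side")
f=lambda x,y:((x+.5)/4-.5+260,(y+.5)/4-.5+125)
g=lambda x,y:((x+.5)/5-.5+285,(y+.5)/5-.5+155)
pts={"FL":(f(54,146),g(235,38),.225),"FR":(f(344,180),g(288,176),.225),"BR":(f(385,43),g(592,160),.225),"BL":(f(128,20),g(505,28),.225),
"tin":(f(185,510),g(93,428),.024),"turq":(f(444,440),None,.024),"blue":((229,245),g(40,260),.024),"bell":((201,229),g(107,190),.03),"amber":((403,233),(352,276),.078),"green":((401,214),(376,271),.078),"dish":((426,297),(278,312),.026),"scooptip":((412,264),(330,310),.01),"tent":((434,243),(360,315),.04),"matchbox":((242,195),None,.01),"drawer":((125,306),None,0),"edge0":((80,215),None,0),"edge1":((490,350),None,0)}
for k,(a,b,z) in pts.items():
    print(k,plane(S,a,z).round(3),plane(D,b,z).round(3) if b else "",two(S,a,D,b)[0].round(3) if b else "")
# LSQ rectangle fit: corner = c + R*(local)
for nm,i in (("scene",0),("side",1)):
    P=np.array([plane((S,D)[i],pts[k][i],.225)[:2] for k in("FL","FR","BR","BL")])
    L=np.array([[-.091,.09],[-.091,-.09],[.07,-.09],[.07,.09]])
    A=L-L.mean(0);B=P-P.mean(0)
    th=np.arctan2((A[:,0]*B[:,1]-A[:,1]*B[:,0]).sum(),(A*B).sum())
    r=np.array([[np.cos(th),-np.sin(th)],[np.sin(th),np.cos(th)]])
    c=P.mean(0)-r@L.mean(0)
    print(nm,"c",c.round(4),"th deg",np.degrees(th).round(2),"res",(P-(L@r.T+c)).round(4).tolist())
E
```

```text
FL [ 0.567 -0.084  0.225] [ 0.57  -0.083  0.225] [ 0.57  -0.083  0.224]
FR [ 0.597 -0.259  0.225] [ 0.598 -0.257  0.225] [ 0.598 -0.259  0.225]
BR [ 0.758 -0.229  0.225] [ 0.756 -0.227  0.225] [ 0.755 -0.23   0.227]
BL [ 0.726 -0.056  0.225] [ 0.73  -0.054  0.225] [ 0.73  -0.053  0.224]
tin [ 0.496 -0.195  0.024] [ 0.496 -0.193  0.024] [ 0.495 -0.195  0.025]
turq [ 0.617 -0.326  0.024]  
blue [ 0.444 -0.001  0.024] [0.446 0.003 0.024] [0.446 0.    0.024]
bell [0.462 0.099 0.03 ] [0.485 0.096 0.03 ] [0.481 0.119 0.013]
amber [ 0.596 -0.411  0.078] [ 0.626 -0.413  0.078] [ 0.623 -0.404  0.062]
green [ 0.664 -0.389  0.078] [ 0.685 -0.391  0.078] [ 0.683 -0.384  0.067]
dish [ 0.469 -0.5    0.026] [ 0.459 -0.486  0.026] [ 0.46  -0.5    0.038]
scooptip [ 0.569 -0.448  0.01 ] [ 0.577 -0.457  0.01 ] [ 0.577 -0.447  0.001]
tent [ 0.63  -0.486  0.04 ] [ 0.643 -0.5    0.04 ] [ 0.645 -0.485  0.026]
matchbox [0.653 0.092 0.01 ]  
drawer [0.202 0.13  0.   ]  
edge0 [0.399 0.504 0.   ]  
edge1 [ 0.406 -0.648  0.   ]  
scene c [ 0.6724 -0.1552] th deg 10.27 res [[0.0006, -0.0015], [-0.0021, 0.0006], [0.0009, 0.0025], [0.0005, -0.0015]]
side c [ 0.6739 -0.1534] th deg 9.55 res [[0.0011, -0.003], [-0.0007, 0.0005], [-0.0023, 0.0036], [0.0019, -0.0012]]
```

Request:
{"op": "move_arm", "data": {"moves": [[0, 0, 75, -0.276, 0.343, -0.07, 0.04], [0, 0, 75, -0.276, 0.343, -0.07, 0.04], [0, 0, 75, -0.276, 0.343, -0.07, 0.04], [0, 0, 75, -0.276, 0.343, -0.07, 0.04], [0, 0, 75, -0.276, 0.343, -0.07, 0.04], [0, 0, 75, -0.276, 0.343, -0.07, 0.04], [0, 0, 75, -0.276, 0.343, -0.07, 0.04], [0, 0, 75, -0.276, 0.343, -0.07, 0.04], [0, 0, 75, -0.276, 0.343, -0.07, 0.04], [0, 0, 75, -0.276, 0.343, -0.07, 0.04]]}}

```text
clock: 1.1
position: [0.4244, 0.2443, 0.3024]
ee_rot: [1.0, -0.005, 0.001, -0.0]
ft_force: [-0.9, 0.3, -0.0]
grip_width: 0.472
```

Request:
{"op": "move_arm", "data": {"moves": [[0, 0, 0, 0.071, 0.369, 0.1, 0.04], [0, 0, 0, 0.071, 0.369, 0.1, 0.04], [0, 0, 0, 0.071, 0.369, 0.1, 0.04], [0, 0, 0, 0.071, 0.369, 0.1, 0.04], [0, 0, 0, 0.071, 0.369, 0.1, 0.04], [0, 0, 0, 0.071, 0.369, 0.1, 0.04], [0, 0, 0, 0.071, 0.369, 0.1, 0.04], [0, 0, 0, 0.071, 0.369, 0.1, 0.04], [0, 0, 0, 0.071, 0.369, 0.1, 0.04]]}}

```text
clock: 2.0
position: [0.4921, -0.1237, 0.2]
ee_rot: [1.0, -0.001, -0.001, 0.001]
ft_force: [0.2, -0.2, -0.3]
grip_width: 0.468
```

```bash
python3 - <<'E'
from h import *
p=cams.camera_params("wrist");im=cams.camera("wrist");o=manip.get_obs()
print(o["clock"],o["position"],o["ee_rot"],p["xyz"],p["rotation"])
cv2.imwrite("pics/w1.png",im[:,:,::-1])
hsv=cv2.cvtColor(im,cv2.COLOR_RGB2HSV)
u=proj(p,[.495,-.195,.024]);print("pred",u)
m=cv2.inRange(hsv,(45,25,80),(80,140,255))
n,l,s,c=cv2.connectedComponentsWithStats(m)
for i in range(1,n):
    if s[i,4]>150: print(s[i],c[i],plane(p,c[i],.024).round(3))
E
```

```text
2.05 [ 0.49243151 -0.12078556  0.20037597] [ 9.99999416e-01  1.18609284e-04 -9.31931201e-04  5.34221351e-04] [ 0.49436108 -0.04701982  0.3410488 ] [-1.55288475e-01  7.53726921e-04 -1.47018109e-03  9.87867785e-01]
pred [318.27113444 240.86077825]
[294 211  55  54 529] [329.20982987 228.55387524] [ 0.507 -0.18   0.024]
```

View pics/w1.png

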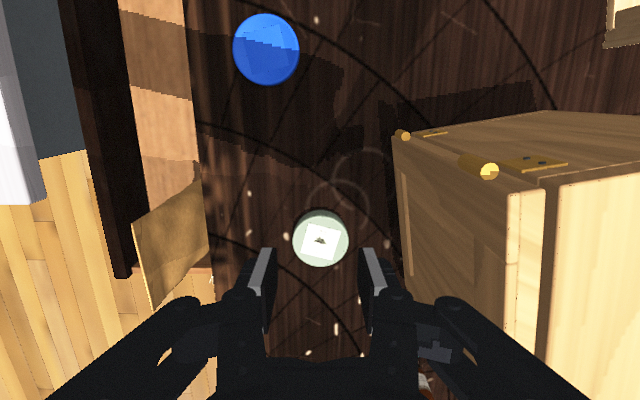

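The wrist view shows the sage tin at (320,239), within 2 px of the prediction, midway between the fingers. Descending behind it on its left (+y) side.

Request:
{"op": "move_arm", "data": {"moves": [[0, 0, 0, 0.003, 0, 0.05, 0.04], [0, 0, 0, 0.003, 0, 0.1, 0.04], [0, 0, 0, 0.003, 0, 0.15, 0.04], [0, 0, 0, 0.003, 0, 0.18, 0.04], [0, 0, 0, 0.003, 0, 0.192, 0.04], [0, 0, 0, 0.003, 0, 0.192, 0.04]]}}

```text
clock: 2.65
position: [0.4955, -0.1176, 0.0084]
ee_rot: [1.0, 0.003, -0.001, -0.0]
ft_force: [0.3, -0.0, 0.2]
grip_width: 0.469
```

Request:
{"op": "move_arm", "data": {"moves": [[0, 0, 0, 0, 0.015, 0, 0.04], [0, 0, 0, 0, 0.027, 0, 0.04], [0, 0, 0, 0, 0.035, 0, 0.04], [0, 0, 0, 0, 0.04, 0, 0.04], [0, 0, 0, 0, 0.045, 0, 0.04], [0, 0, 0, 0, 0.05, 0, 0.04], [0, 0, 0, 0, 0.055, 0, 0.04], [0, 0, 0, 0, 0.06, 0, 0.04], [0, 0, 0, 0, 0.066, 0, 0.04], [0, 0, 0, 0, 0.072, 0, 0.04]]}}

```text
clock: 3.65
position: [0.4964, -0.1911, 0.0092]
ee_rot: [1.0, 0.002, -0.0, -0.0]
ft_force: [0.7, -0.1, 0.9]
grip_width: 0.474
```

Request:
{"op": "move_arm", "data": {"moves": [[0, 0, 0, 0, 0.008, 0, 0.04], [0, 0, 0, 0, 0.017, 0, 0.04], [0, 0, 0, 0, 0.027, 0, 0.04], [0, 0, 0, 0, 0.037, 0, 0.04], [0, 0, 0, 0, 0.047, 0, 0.04], [0, 0, 0, 0, 0.057, 0, 0.04], [0, 0, 0, 0, 0.067, 0, 0.04], [0, 0, 0, 0, 0.076, 0, 0.04], [0, 0, 0, 0, 0.084, 0, 0.04], [0, 0, 0, 0, 0.09, 0, 0.04]]}}

```text
clock: 4.65
position: [0.4967, -0.2815, 0.0092]
ee_rot: [1.0, 0.002, -0.0, 0.0]
ft_force: [0.4, 0.4, 0.6]
grip_width: 0.47
```

Request:
{"op": "move_arm", "data": {"moves": [[0, 0, 0, 0, 0.003, 0, 0.04], [0, 0, 0, 0, 0.003, 0, 0.04], [0, 0, 0, 0, -0.02, 0, 0.04], [0, 0, 0, 0, -0.04, 0, 0.04], [0, 0, 0, 0, -0.05, 0, 0.04], [0, 0, 0, 0, -0.05, -0.04, 0.04], [0, 0, 0, 0, -0.05, -0.09, 0.04], [0, 0, 0, 0, -0.05, -0.14, 0.04], [0, 0, 0, 0, -0.05, -0.18, 0.0], [0, 0, 0, 0, -0.05, -0.18, 0.0]]}}

```text
clock: 5.65
position: [0.499, -0.2321, 0.1948]
ee_rot: [1.0, 0.002, 0.004, 0.001]
ft_force: [0.8, 0.0, -0.7]
grip_width: 0.138
```

```bash
python3 - <<'E'
from h import *
o=manip.get_obs();print(o["clock"],o["position"],o["ee_rot"],o["grip_width"],o["joint_pos"].round(2))
S=cams.camera_params("scene");im=cams.camera("scene")[:,:,::-1]
a=im[125:300,260:420];cv2.imwrite("pics/sc2.png",cv2.resize(a,None,fx=3,fy=3,interpolation=cv2.INTER_CUBIC))
E
```

```text
5.65 [ 0.49897004 -0.23211716  0.19482948] [9.99988717e-01 1.84385110e-03 4.32185405e-03 6.98516310e-04] 0.13768619595982687 [-0.35  0.22  0.81  1.75 -0.17  1.23  0.51]
```

View pics/sc2.png

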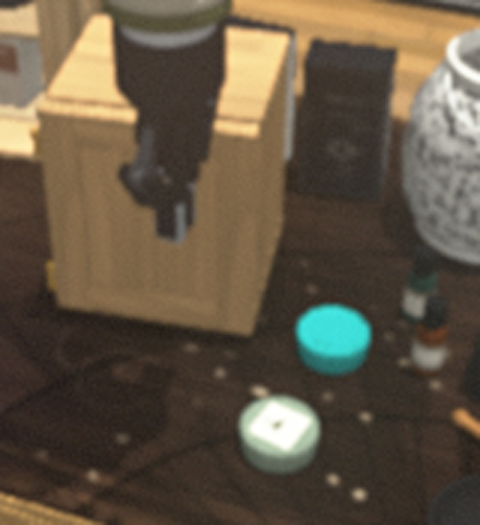

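The tin now stands at crop (280,426), well to the right and in front of the door, and the other things have not moved. Next I work out the press pose: tips tilted forward 25°, squared to the door.

```bash
cat >> h.py <<'E'
C=np.array([.673,-.154,0]); TH=np.radians(9.9)
EX=np.array([np.cos(TH),np.sin(TH),0]);EY=np.array([-EX[1],EX[0],0])
HINGE=C-.083*EX+.087*EY
def row(pos,yaw=0,tilt=0):
    "yaw about world z, tilt of tips forward (deg) -> shift/turn row from the current pose"
    o=manip.get_obs();q=R.from_quat(o["ee_rot"])
    g=R.from_euler("z",yaw,degrees=True)*R.from_quat([1,0,0,0])*R.from_euler("y",tilt,degrees=True)
    return np.r_[np.degrees((q.inv()*g).as_rotvec()).round(1),q.inv().apply(np.array(pos)-o["position"]).round(4)].tolist()
E
python3 - <<'E'
from h import *
t=plane(cams.camera_params("scene"),((280.5)/3-.5+260,(426.5)/3-.5+125),.024);print("tin",t,np.linalg.norm((t-HINGE)[:2]))
spot=C-.091*EX-.063*EY+[0,0,.19];print(HINGE,spot)
print(row(spot-.035*EX+[0,0,-.006],10,25))
E
```

```text
tin [ 0.4946751  -0.32025971  0.024     ] 0.2513116302282248
[ 0.57627809 -0.0825656   0.        ] [ 0.59418658 -0.23170744  0.19      ]
[2.2, 24.6, -9.6, 0.0617, 0.0067, 0.0083]
```

Request:
{"op": "move_arm", "data": {"moves": [[2.2, 24.6, -9.6, 0, 0.007, 0.008, 0], [2.2, 24.6, -9.6, 0, 0.007, 0.008, 0], [2.2, 24.6, -9.6, 0, 0.007, 0.008, 0], [2.2, 24.6, -9.6, 0.02, 0.007, 0.008, 0], [2.2, 24.6, -9.6, 0.04, 0.007, 0.008, 0], [2.2, 24.6, -9.6, 0.055, 0.007, 0.008, 0], [2.2, 24.6, -9.6, 0.062, 0.007, 0.008, 0], [2.2, 24.6, -9.6, 0.062, 0.007, 0.008, 0]]}}

```text
clock: 6.5
position: [0.5585, -0.2372, 0.1801]
ee_rot: [0.973, 0.085, 0.212, -0.019]
ft_force: [-1.2, -0.5, 0.2]
grip_width: -0.001
```

```bash
python3 - <<'E'
from h import *
o=manip.get_obs();q=R.from_quat(o["ee_rot"])
spot=C-.091*EX-.063*EY+[0,0,.19]
print(o["clock"],o["position"],o["grip_width"],o["ft_force"],"dist to face along EX",(spot-o["position"])@EX,"EY",(spot-o["position"])@EY)
print("EX in tool",q.inv().apply(EX).round(3), "tool z world",q.apply([0,0,1]))
im=cams.camera("side")[:,:,::-1][130:280,280:420];cv2.imwrite("pics/si2.png",cv2.resize(im,None,fx=4,fy=4,interpolation=cv2.INTER_CUBIC))
E
```

```text
6.5 [ 0.55846584 -0.23717447  0.18008055] -0.0014751380920008045 [-1.20977029 -0.4671859   0.18165318] dist to face along EX 0.03612878122915389 EY -0.0007558129676695335
EX in tool [0.91  0.002 0.415] tool z world [ 0.40872396  0.07365532 -0.90968106]
```

View pics/si2.png

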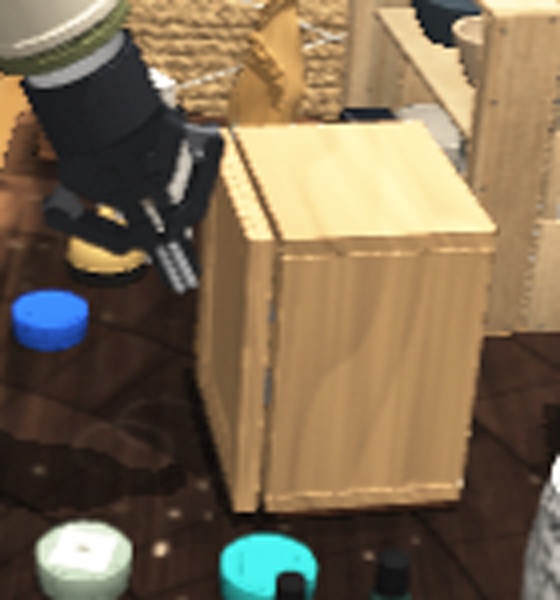

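The jaw linkage bulges forward along the jaw axis and would touch the door's top edge before the tip does. I'll turn the tool -90° about its own axis so the slim finger sides face the door.

Request:
{"op": "move_arm", "data": {"moves": [[0, 0, -8, -0.014, 0, -0.006, 0], [0, 0, -16, -0.014, 0, -0.006, 0], [0, 0, -24, -0.014, 0, -0.006, 0], [0, 0, -32, -0.014, 0, -0.006, 0], [0, 0, -40, -0.014, 0, -0.006, 0], [0, 0, -48, -0.014, 0, -0.006, 0], [0, 0, -56, -0.014, 0, -0.006, 0], [0, 0, -64, -0.014, 0, -0.006, 0], [0, 0, -72, -0.014, 0, -0.006, 0], [0, 0, -80, -0.014, 0, -0.006, 0]]}}

```text
clock: 7.55
position: [0.5426, -0.2404, 0.1806]
ee_rot: [0.689, 0.692, 0.175, 0.122]
ft_force: [-0.7, -0.6, -0.1]
grip_width: -0.001
```

Request:
{"op": "move_arm", "data": {"moves": [[0, 0, -8, 0, 0, 0, 0], [0, 0, -10, 0, 0, 0, 0], [0, 0, -10, 0, 0, 0, 0]]}}

```text
clock: 7.85
position: [0.5427, -0.2404, 0.1807]
ee_rot: [0.628, 0.748, 0.164, 0.137]
ft_force: [0.4, -0.7, 0.4]
grip_width: 0.001
```

```bash
python3 - <<'E'
from h import *
o=manip.get_obs();q=R.from_quat(o["ee_rot"])
spot=C-.091*EX-.063*EY+[0,0,.19]
print(o["clock"],o["position"],o["grip_width"],o["ft_force"],o["joint_pos"].round(2),"spot-TCP: EX",(spot-o["position"])@EX,"EY",(spot-o["position"])@EY)
print("EX in tool",q.inv().apply(EX).round(3),"up in tool",q.inv().apply([0,0,1]).round(3), "tool z world",q.apply([0,0,1]))
im=cams.camera("side")[:,:,::-1][130:280,280:420];cv2.imwrite("pics/si3.png",cv2.resize(im,None,fx=4,fy=4,interpolation=cv2.INTER_CUBIC))
E
```

```text
7.85 [ 0.54269508 -0.24036015  0.18066702] 0.0013818222016203133 [ 0.4261717  -0.73694278  0.43344554] [-0.2   0.08  0.73  1.97 -0.44  0.83  2.52] spot-TCP: EX 0.05221241565968614 EY -0.0003290201725795827
EX in tool [-0.001  0.909  0.417] up in tool [ 0.002  0.417 -0.909] tool z world [ 0.41055453  0.0740189  -0.90882681]
```

View pics/si3.png

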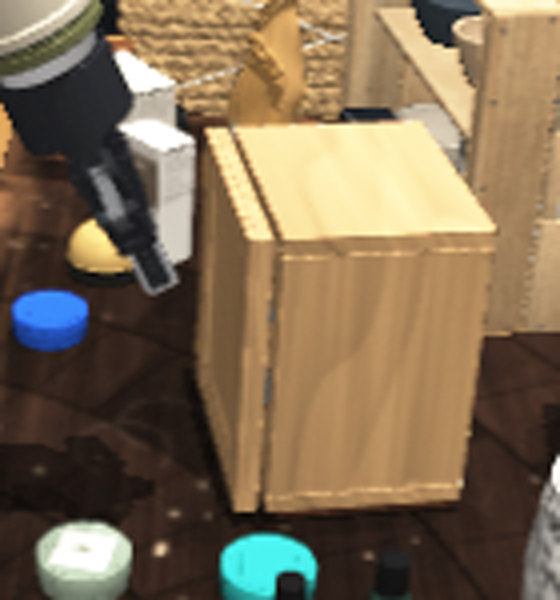

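Request:
{"op": "move_arm", "data": {"moves": [[0, 0, 0, 0, 0.014, 0.006, 0], [0, 0, 0, 0, 0.023, 0.0105, 0], [0, 0, 0, 0, 0.029, 0.0133, 0], [0, 0, 0, 0, 0.0305, 0.014, 0], [0, 0, 0, 0, 0.032, 0.0147, 0], [0, 0, 0, 0, 0.0335, 0.0154, 0], [0, 0, 0, 0, 0.0345, 0.0158, 0], [0, 0, 0, 0, 0.0345, 0.0158, 0]]}}

```text
clock: 8.7
position: [0.5809, -0.2335, 0.1809]
ee_rot: [0.628, 0.748, 0.164, 0.137]
ft_force: [-0.6, 0.2, -0.5]
grip_width: 0.003
```

Request:
{"op": "move_arm", "data": {"moves": [[0, 0, 0, 0, 0.0009, 0.0004, 0], [0, 0, 0, 0, 0.0018, 0.0008, 0], [0, 0, 0, 0, 0.0018, 0.0008, 0]]}}

```text
clock: 9.0
position: [0.583, -0.2331, 0.181]
ee_rot: [0.628, 0.748, 0.164, 0.137]
ft_force: [-0.1, 0.0, -0.2]
grip_width: 0.0
```

Request:
{"op": "move_arm", "data": {"moves": [[0, 0, 0, 0, 0.0009, 0.0004, 0], [0, 0, 0, 0, 0.0018, 0.0008, 0], [0, 0, 0, 0, 0.0018, 0.0008, 0]]}}

```text
clock: 9.3
position: [0.5847, -0.2329, 0.1809]
ee_rot: [0.628, 0.748, 0.164, 0.137]
ft_force: [-2.8, -0.0, 1.2]
grip_width: 0.002
```

Request:
{"op": "move_arm", "data": {"moves": [[0, 0, 0, 0, 0.0009, 0.0004, 0], [0, 0, 0, 0, 0.0018, 0.0008, 0], [0, 0, 0, 0, 0.0018, 0.0008, 0]]}}

```text
clock: 9.6
position: [0.5867, -0.2326, 0.1809]
ee_rot: [0.628, 0.748, 0.164, 0.137]
ft_force: [-3.9, -1.6, 0.3]
grip_width: 0.002
```

Request:
{"op": "move_arm", "data": {"moves": [[0, 0, 0, 0, 0.0009, 0.0004, 0], [0, 0, 0, 0, 0.0014, 0.0006, 0], [0, 0, 0, 0, 0.0014, 0.0006, 0]]}}

```text
clock: 9.9
position: [0.5882, -0.2323, 0.1809]
ee_rot: [0.628, 0.748, 0.164, 0.137]
ft_force: [-3.0, -1.8, 0.3]
grip_width: -0.005
```

Request:
{"op": "move_arm", "data": {"moves": [[0, 0, 0, 0, 0.0005, 0.0002, 0], [0, 0, 0, 0, 0.0009, 0.0004, 0], [0, 0, 0, 0, 0.0009, 0.0004, 0]]}}

```text
clock: 10.2
position: [0.5893, -0.2321, 0.181]
ee_rot: [0.628, 0.748, 0.164, 0.137]
ft_force: [-3.9, -2.2, 0.2]
grip_width: -0.002
```

Request:
{"op": "move_arm", "data": {"moves": [[0, 0, 0, 0, 0.0004, 0.0002, 0], [0, 0, 0, 0, 0.0007, 0.0003, 0], [0, 0, 0, 0, 0.0007, 0.0003, 0]]}}

```text
clock: 10.5
position: [0.59, -0.232, 0.181]
ee_rot: [0.628, 0.748, 0.164, 0.137]
ft_force: [-2.0, -3.2, -0.7]
grip_width: 0.0
```

Request:
{"op": "move_arm", "data": {"moves": [[0, 0, 0, 0, -0.01, -0.005, 0], [0, 0, 0, 0, -0.03, -0.014, 0], [0, 0, 0, 0, -0.06, -0.028, 0], [0, 0, 0, 0, -0.09, -0.042, 0], [0, 0, 0, 0, -0.109, -0.05, 0], [0, 0, 0, 0, -0.109, -0.05, 0], [0, 0, 0, 0, -0.109, -0.05, 0], [0, 0, 0, 0, -0.109, -0.05, 0], [0, 0, 0, 0, -0.109, -0.05, 0]]}}

```text
clock: 11.4
position: [0.4726, -0.2522, 0.181]
ee_rot: [0.628, 0.749, 0.164, 0.137]
ft_force: [0.1, 0.0, 0.8]
grip_width: 0.001
```

```bash
python3 - <<'E'
from h import *
o=manip.get_obs();print(o["clock"],o["position"],o["ft_force"])
im=cams.camera("side")[:,:,::-1][130:280,260:420];cv2.imwrite("pics/si4.png",cv2.resize(im,None,fx=4,fy=4,interpolation=cv2.INTER_CUBIC))
E
```

```text
11.4 [ 0.47260737 -0.2521955   0.18097989] [0.06019467 0.03931764 0.84157755]
```

View pics/si4.png

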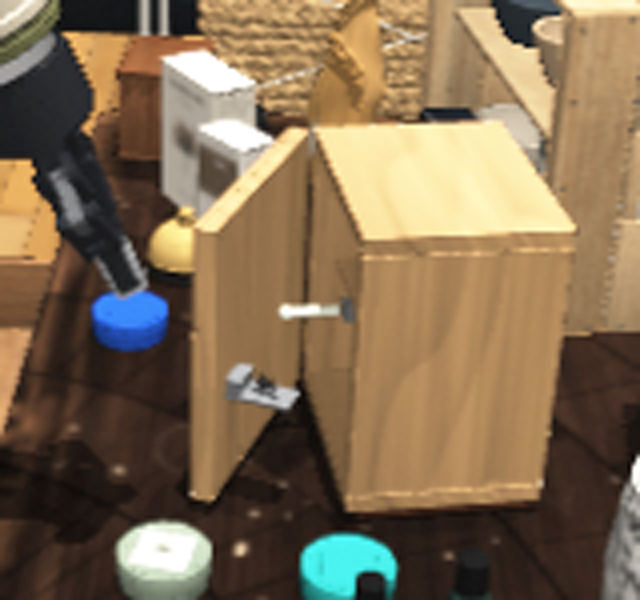

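The door stands ajar at about 0.5 rad, and the finger is clear of it. The tin is away at the lower left. Measuring the angle and planning the sweep.

```bash
cat >> h.py <<'E'
def P(phi,off,r,z): 
    return HINGE+r*(-np.cos(phi)*EY-np.sin(phi)*EX)+off*(np.cos(phi)*EX-np.sin(phi)*EY)+[0,0,z]
E
python3 - <<'E'
from h import *
e=plane(cams.camera_params("side"),((208.5)/4-.5+260,(230.5)/4-.5+130),.225)
d=e-HINGE; print("edge",e,"r",np.linalg.norm(d[:2]),"phi",np.arctan2(-d@EX,-d@EY))
p=P(.5,.037,.14,.31);print(p)
o=manip.get_obs()["position"]
print("up",row([o[0],o[1],.31],43,0)); print("over",row(p,43,0))
E
```

```text
edge [ 0.52099399 -0.24747462  0.225     ] r 0.1739290550624704 phi 0.49625321472834155
[ 0.5663183  -0.22702945  0.31      ]
up [22.5, -12.3, 56.1, 0.0002, 0.0538, -0.1174]
over [22.5, -12.3, 56.1, 0.0087, 0.1419, -0.077]
```

Request:
{"op": "move_arm", "data": {"moves": [[0, 0, 0, 0, 0.02, -0.045, 0], [0, 0, 0, 0, 0.04, -0.09, 0], [3, -1.5, 7, 0, 0.054, -0.117, 0], [6, -3, 14, 0, 0.054, -0.117, 0], [9, -5, 22, 0.002, 0.07, -0.11, 0], [12, -6.5, 30, 0.003, 0.085, -0.103, 0], [15, -8, 37, 0.005, 0.1, -0.096, 0], [18, -9.5, 44, 0.007, 0.12, -0.087, 0], [21, -11.5, 51, 0.009, 0.142, -0.077, 0], [22.5, -12.3, 56, 0.009, 0.142, -0.077, 0]]}}

```text
clock: 12.45
position: [0.5694, -0.2234, 0.3079]
ee_rot: [0.93, 0.368, -0.002, -0.001]
ft_force: [-0.5, 0.8, -1.3]
grip_width: -0.0
```

```bash
python3 - <<'E'
from h import *
o=manip.get_obs();print(o["clock"],o["position"],o["ft_force"],o["joint_pos"].round(2))
print(np.array(row(P(.5,.037,.14,.198),43,0)))
im=cams.camera("side")[:,:,::-1][130:280,260:420];cv2.imwrite("pics/si5.png",cv2.resize(im,None,fx=4,fy=4,interpolation=cv2.INTER_CUBIC))
E
```

```text
12.45 [ 0.56940386 -0.22341878  0.30790183] [-0.48083734  0.75226047 -1.28087617] [-0.14  0.3   0.57  1.4  -0.16  1.49  1.17]
[-0.2     0.1     0.2    -0.0045  0.0009  0.1099]
```

View pics/si5.png

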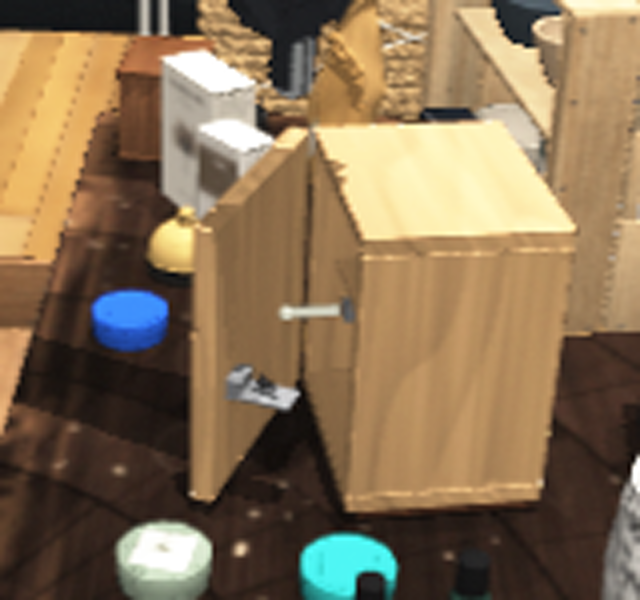

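The fingertips hang above the gap between door and carcass at crop (290,90). Lowering into it and computing the sweep rows.

Request:
{"op": "move_arm", "data": {"moves": [[0, 0, 0, -0.0045, 0.001, 0.03, 0], [0, 0, 0, -0.0045, 0.001, 0.06, 0], [0, 0, 0, -0.0045, 0.001, 0.09, 0], [0, 0, 0, -0.0045, 0.001, 0.11, 0], [0, 0, 0, -0.0045, 0.001, 0.11, 0]]}}

```text
clock: 13.0
position: [0.5617, -0.2303, 0.1973]
ee_rot: [0.93, 0.368, -0.001, -0.001]
ft_force: [0.1, 0.4, -0.5]
grip_width: -0.002
```

```bash
python3 - <<'E'
from h import *
o=manip.get_obs();print(o["clock"],o["position"],o["ft_force"])
for phi in (.5,.56,.62,.7,.78,.86,.94,1.02,1.1,1.18,1.26,1.34,1.41,1.47,1.51): print(phi,row(P(phi,.022,.14,.198),43,0)[3:])
E
```

```text
13.0 [ 0.56174896 -0.23033218  0.19733917] [ 0.08380337  0.38240462 -0.50399205]
0.5 [-0.0015, -0.0125, -0.0006]
0.56 [-0.0064, -0.0195, -0.0006]
0.62 [-0.0109, -0.0267, -0.0006]
0.7 [-0.0162, -0.0367, -0.0005]
0.78 [-0.0206, -0.0471, -0.0005]
0.86 [-0.0243, -0.0578, -0.0004]
0.94 [-0.027, -0.0688, -0.0004]
1.02 [-0.0289, -0.08, -0.0003]
1.1 [-0.0299, -0.0913, -0.0003]
1.18 [-0.03, -0.1026, -0.0003]
1.26 [-0.0291, -0.114, -0.0002]
1.34 [-0.0274, -0.1252, -0.0002]
1.41 [-0.0251, -0.1348, -0.0002]
1.47 [-0.0227, -0.1429, -0.0001]
1.51 [-0.0208, -0.1483, -0.0001]
```

Request:
{"op": "move_arm", "data": {"moves": [[0, 0, 0, -0.0015, -0.0125, 0, 0], [0, 0, 0, -0.0064, -0.0195, 0, 0], [0, 0, 0, -0.0109, -0.0267, 0, 0], [0, 0, 0, -0.0162, -0.0367, 0, 0], [0, 0, 0, -0.0206, -0.0471, 0, 0], [0, 0, 0, -0.0243, -0.0578, 0, 0], [0, 0, 0, -0.027, -0.0688, 0, 0], [0, 0, 0, -0.0289, -0.08, 0, 0], [0, 0, 0, -0.0299, -0.0913, 0, 0], [0, 0, 0, -0.03, -0.1026, 0, 0]]}}

```text
clock: 14.0
position: [0.4706, -0.1758, 0.2002]
ee_rot: [0.93, 0.367, 0.001, -0.0]
ft_force: [0.1, 0.4, -0.2]
grip_width: 0.002
```

Request:
{"op": "move_arm", "data": {"moves": [[0, 0, 0, 0.0005, -0.008, 0, 0], [0, 0, 0, 0.0015, -0.016, 0, 0], [0, 0, 0, 0.003, -0.024, 0, 0], [0, 0, 0, 0.005, -0.032, 0, 0], [0, 0, 0, 0.0065, -0.038, 0, 0], [0, 0, 0, 0.008, -0.043, 0, 0], [0, 0, 0, 0.0092, -0.0457, 0, 0], [0, 0, 0, 0.0092, -0.0457, 0, 0], [0, 0, 0, 0.0092, -0.0457, 0, 0]]}}

```text
clock: 14.9
position: [0.4469, -0.137, 0.2002]
ee_rot: [0.93, 0.367, 0.0, -0.0]
ft_force: [0.6, 0.9, 0.5]
grip_width: 0.001
```

```bash
python3 - <<'E'
from h import *
o=manip.get_obs();print(o["clock"],o["position"],o["ft_force"],o["joint_pos"].round(2), R.from_quat(o["ee_rot"]).inv().apply(-EY))
im=cams.camera("side")[:,:,::-1][130:280,240:400];cv2.imwrite("pics/si6.png",cv2.resize(im,None,fx=4,fy=4,interpolation=cv2.INTER_CUBIC))
E
```

```text
14.9 [ 0.44686549 -0.13697905  0.20018037] [0.55932184 0.91831179 0.53795173] [-0.29 -0.02  0.49  1.93  0.01  1.23  0.95] [-5.47171265e-01  8.37020649e-01 -1.98017961e-04]
```

View pics/si6.png

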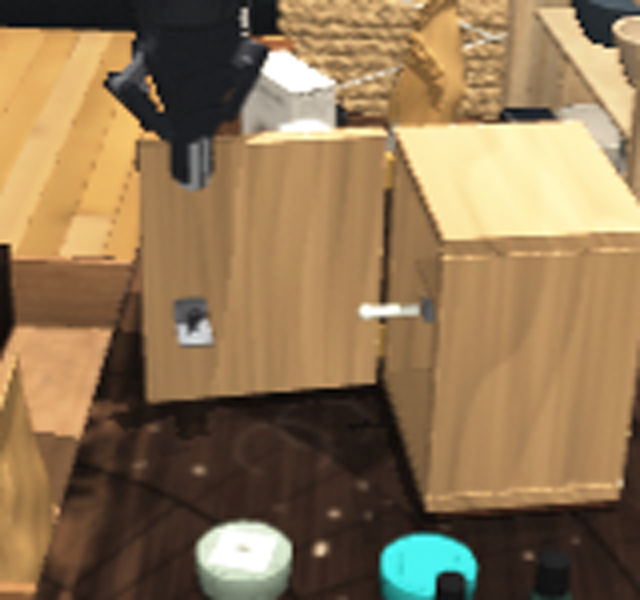

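Request:
{"op": "move_arm", "data": {"moves": [[0, 0, 0, -0.006, 0.009, 0, 0], [0, 0, 0, -0.016, 0.025, 0, 0], [0, 0, 0, -0.016, 0.025, 0, 0], [0, 0, 0, -0.016, 0.025, -0.04, 0], [0, 0, 0, -0.016, 0.025, -0.08, 0], [0, 0, 0, -0.016, 0.025, -0.13, 0], [0, 0, 0, -0.016, 0.025, -0.15, 0], [0, 0, 0, -0.016, 0.025, -0.15, 0]]}}

```text
clock: 15.75
position: [0.4532, -0.1667, 0.3533]
ee_rot: [0.93, 0.367, 0.003, 0.001]
ft_force: [0.1, -0.5, -0.8]
grip_width: 0.001
```

```bash
python3 - <<'E'
from h import *
D=cams.camera_params("side")
o=manip.get_obs();print(o["clock"],o["position"],o["ft_force"])
e=plane(D,((140.5)/4-.5+240,(142.5)/4-.5+130),.225);d=e-HINGE
print("edge",e,"r",np.linalg.norm(d[:2]),"phi",np.arctan2(-d@EX,-d@EY))
im=cams.camera("side")[:,:,::-1][110:370,230:430];cv2.imwrite("pics/si7.png",cv2.resize(im,None,fx=2.3,fy=2.3,interpolation=cv2.INTER_CUBIC))
E
```

```text
15.75 [ 0.45320114 -0.16674761  0.35329032] [ 0.14286625 -0.46361245 -0.83977889]
edge [ 0.40932098 -0.11687361  0.225     ] r 0.17044564108490914 phi 1.5409152126170897
```

View pics/si7.png

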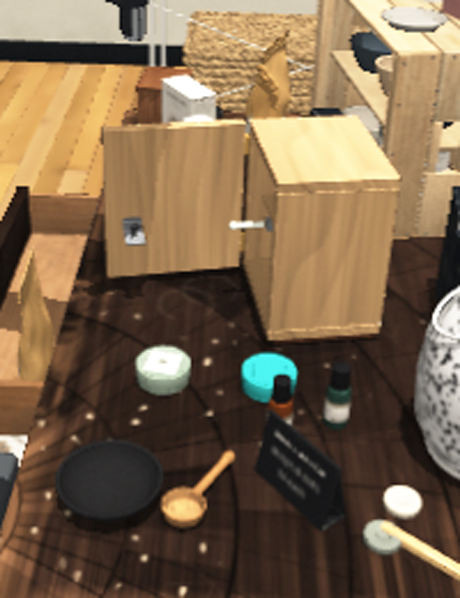

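The door stays wide open, measured at about 1.5 rad. The tin stands flat at crop (163,370), everything else is in place, and the arm is clear above.

```bash
python3 -c "
from workcell import manip
print(manip.hand_in())"
```

```text
the job is handed in; nothing more can be done
None
```

The job is handed in at about 16 s of the 58 s allowed. No verdict was reported, so success rests on my own checks.

- **Tin:** I pushed the sage-green tin along the table with two fingertips to about (0.495, -0.320). That is 251 mm from the hinge axis (208 mm needed). The last picture shows it standing flat there.
- **Release:** I pressed the door slowly by roughly 6 mm at about 4 N, then backed off. It sprang ajar to about 0.50 rad with the finger clear of it.
- **Opening:** I swept the door round from behind with the shut fingers. I measured the angle once, from the door's free edge, just before backing off: about 1.54 rad (1.35 needed). The picture after backing off shows it still there.
- **Other things:** Those in the last picture (dish, scoop, sign and both bottles) look unmoved. The bell and matchbox are outside that crop, so I did not recheck them at the end. The arm is clear of everything.

My first press pose would have put the gripper's linkage against the door's top edge. I saw this in the side picture before touching anything and turned the tool 90°. No check failed. The only disagreement was small: the free edge measured 170 mm from the axis instead of 174 mm in the open position.

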